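# Uncap the sauce bottle and hold the garnish box open

## Task

I am about to top up the empty well of the garnish box with sauce, so first take the loose yellow cap off its squeeze bottle and set it, open end down, in the small blue dish. Then lift the lid of the garnish box and hold it about 60 degrees open for me, so that the wet underside drips back into the box: finish still holding the lid there, as it falls shut when let go. Go gently, without dropping the cap or letting the lid fall, and leave the bottle, the dish and everything else standing where they are.

Things in the scene. Friction and masses are not known exactly. Their poses are not given: they have to be found in the camera images.
- box: Garnish box fixed to the counter: white insulated shell with three wells under a black-framed brushed steel lid, 200 mm deep (its x) by 348 mm wide (its y) by 105 mm high to the rim, walls 12 mm. Origin at the centre of its underside on the counter; its x axis points level from the front (handle side, nearest the robot) to the hinge side. Its place and yaw vary.
- lid (a joint): Lid hinge of the garnish box, rad: 0 = shut (as at the start), 1.047 = 60 degrees open, stop at 1.75. The hinge axis is level, along the box's y, at the far top edge of the box. The flat lid (200 x 348 mm, 12 mm thick with its crown, about 0.3 to 0.6 kg) turns upward and away from the robot. The hinge is nearly free: the lid falls shut from anywhere below about 1.5 rad.
- lid_hinge (a point): Point on the hinge axis, middle of the lid's width, 105 mm above the counter: 100 mm from the box's origin along the box's x.
- lid_grip (a point): Grip point inside the black tab handle, 240 mm from the hinge axis; moves with the lid. The tab lies in the lid's plane, 28 mm wide (along the box's y), 14 mm thick, and sticks out 60 mm from the middle of the lid's front edge over free space; this point is 40 mm out from that edge, 111 mm above the counter when shut. Pinched across its width from above, the lid can turn between the fingers.
- bottle: Brown squeeze bottle with a white collar and a white pointed nozzle, standing loose: 60 mm diameter, 125 mm to the shoulder, collar 44 mm diameter with its top at 163 mm, nozzle 24 mm at its foot, tapering, tip at 200 mm. Origin at the centre of its underside. About 0.4 kg.
- cap: Yellow plastic dust cap, a round cup turned upside down over the nozzle of the brown bottle and resting loose on its collar: 38 mm outside diameter at its open lower end, 36 mm at its closed top, 50 mm tall, walls 3 mm, 18 g. Origin at the centre of its open lower end, z up to the closed top (top at 213 mm above the counter while on the bottle). It must rise 40 mm to clear the nozzle.
- dish: Blue ceramic sauce dish standing loose, where the cap goes: 104 mm rim diameter, 18 mm high, flat inner floor about 72 mm across, 6 mm above the counter. Origin at the centre of its underside.
- red_bottle: Bystander: tan squeeze bottle of the same shape with a red cap fixed on, 60 mm diameter, 213 mm high. Origin at the centre of its underside. It, the brown bottle and the dish may stand in any of three places.
- bowl: Bystander: empty white ribbed takeaway bowl, 164 mm across, 70 mm high. Origin under its centre.
- jar: Bystander: amber glass jar with steel lid, 72 mm diameter, 110 mm high. Origin under its centre.
- timer: Bystander: white kitchen timer lying flat, 60 x 70 x 20 mm. Origin under its centre.
- spoon: Bystander: steel serving spoon lying flat, 220 mm long.

How it is judged:
By the outcome, as a careful person would: the job done as asked, in the order asked, and still so for the second after the job is handed in, while the arm keeps its last pose, push and grip.
It also fails if it takes over 58 s, if anything falls off the work surface, if the arm or the gripper's body presses on something with over 40 N, if the wrist force passes 120 N, or if a joint passes its speed limit or range.

## Robot

A 6-joint arm with a two-finger parallel gripper is mounted at the origin on the work surface. World frame = base frame: x ahead of the robot, y to its left, z up, the work surface at z = 0. Lengths are in m, angles in rad, forces in N, time in s.
With the tool pointing down it reaches from about 0.35 to 0.85 m from the base axis. Payload 8.1 kg.
Tool frame: the origin (TCP) lies midway between the tips of the shut fingers; the grasp point (between the pads) lies 19 mm behind it; z points along the fingers, y is the direction in which the jaws open and shut (so a half turn about z gives the same grasp; the last joint's range is limited). The gripper opens to 93 mm and grips with 3 to 60 N. Pads are 15 mm wide; open, the fingers measure 128 mm over their backs; the gripper's body (75 mm by 188 mm) begins 65 mm behind the grasp point.
Start: joints at [-1.402, 0.13, 1.488, -0, 1.523, -0.085], TCP at [0.151, -0.581, 0.219] pointing down, gripper open.
Joint ranges: [-2.96, 2.96], [-0.89, 2.26], [0.02, 2.5], [-1.34, 4.48], [0, 2.73], [-2.66, 2.66]. Speed limits (rad/s): [2.39, 2.39, 2.79, 3.14, 3.14, 3.14].

## Interface

Orientations are given as a rotation vector (axis times angle).
In Python, from plant import robot gives the robot as it stands. The module is installed in compiled form; this text tells all that it offers.
- The arm moves only by the shell command python3 -m pendant 'ROWS' [FORCE]. ROWS is JSON, a list of rows, each an object with "translation": the shift along the tool's x, y, z in mm, a list of three; "twist": the turn, a rotation vector about the tool's x, y, z in rad, a list of three; "grip": the opening, from -1 (shut) to 1 (fully open). A call has exactly 10 rows; each row shifts and turns the pose as measured when the row begins, along the tool's axes as they then stand; what a row does not reach is not made up. A row lasts 1/10 s, in which the tool goes at most 50 mm and 8.59 degrees, less where a joint would pass 70% of its speed; a pose out of reach is approached as far as the arm can. A call is refused whole if a number of a shift passes 50 or a number of a turn 0.15, either way. A call with a gripper value outside its range is refused whole. The fingers move at their own pace and stop on an object; FORCE is the grip in N (left out, the last holds). Time passes only in rows, so rows that do not move let the fingers close, or fill a call up. It gives the time, the measured TCP pose, the force and the opening at its end, in the units of the state.
- robot.read_state(): the state, without advancing time (a new reading comes with each control period).
- robot.read_camera(name): name is "side" or "top"; returns (picture, depth): 420x560x3 uint8, red, green, blue; 420x560 float32, m along the optical axis (not along the pixel's ray), 0 where there is no reading.
- robot.camera_info(name): a dict with "vertical_fov" (degrees; the focal length in pixels is half the picture's height over the tangent of half this angle, whatever the lens; pixels are square), "cx", "cy" (the principal point, pixels), "cam_to_world" (4x4, takes a point from camera to world coordinates). Camera axes: x right, y up, looking along -z (the intrinsics and any distortion apply to the point x, -y, -z); pixel columns grow to the right and rows downward; lengths in m; the calibration is good to about 2 mm. A picture is of the moment at which its call begins. camera_info takes no time and is no camera call.
- robot.close_job(): hands the job in, once; it reports no verdict.
The state is a dict: "t": time; "q": joint angles; "dq": joint speeds; "joint_torque": joint torques, N m; "tool_pos": TCP position; "orientation": TCP orientation; "force": force on the tool from outside, world axes, zero at the start; "wrist_torque": the same for the moment, N m; "opening": finger opening in m.
Only numpy, scipy, OpenCV 4.12 (cv2) and the standard library are available. Lean on these libraries where they do the work, as an engineer would, in place of code of your own. Each camera call takes 0.05 s, during which the arm holds its last target. There are 200 camera calls.

## Working session

There is one attempt and no reset: what is moved stays moved. The work goes in short steps, Python scripts to look and compute and a shell command to move; the robot and the scene stay as the last step left them, time stands still between calls to the robot, and variables do not carry over. Pictures are saved under pics/ and viewed, about 8 in all and at most 12, crops included, and the job is handed in when it is done.

```bash
mkdir -p pics; cat > h.py <<'E'
import numpy as np, cv2
from plant import robot
def look(n,f):
    im,d=robot.read_camera(n); cv2.imwrite('pics/'+f+'.png',im[...,::-1]); np.savez('pics/'+f+'.npz',im=im,d=d); return im,d
def world(n,d):
    c=robot.camera_info(n); h,w=d.shape; f=h/2/np.tan(np.radians(c['vertical_fov'])/2)
    v,u=np.mgrid[:h,:w]; K=np.array([[f,0,c['cx']],[0,f,c['cy']],[0,0,1]])
    dist=c.get('distortion')
    p=np.stack([u,v],-1).reshape(-1,1,2).astype(float)
    p=cv2.undistortPoints(p,K,None if dist is None else np.array(dist,float)).reshape(h,w,2)
    X=np.stack([p[...,0]*d,-p[...,1]*d,-d],-1); T=np.array(c['cam_to_world']); W=X@T[:3,:3].T+T[:3,3]; W[d==0]=np.nan; return W
E
python3 - <<'E'
from h import *
for n in('top','side'):
    look(n,n+'0'); print({k:v if k!='cam_to_world' else np.round(v,3).tolist() for k,v in robot.camera_info(n).items()})
s=robot.read_state(); print({k:np.round(v,3) for k,v in s.items()})
E
```

```text
{'vertical_fov': 53.70066152543572, 'cx': 280.39102016766753, 'cy': 206.83116806702506, 'cam_to_world': [[0.008, 0.987, -0.158, 0.381], [-1.0, 0.006, -0.009, -0.004], [-0.008, 0.158, 0.987, 1.201], [0.0, 0.0, 0.0, 1.0]]}
{'vertical_fov': 57.05717561441946, 'cx': 279.56477264162083, 'cy': 210.91915696601274, 'cam_to_world': [[-0.901, 0.344, -0.265, 0.18], [-0.434, -0.698, 0.57, 0.782], [0.011, 0.629, 0.778, 1.162], [0.0, 0.0, 0.0, 1.0]]}
{'t': np.float64(0.1), 'q': array([-1.402,  0.131,  1.489,  0.   ,  1.523, -0.085]), 'dq': array([ 0.001, -0.003, -0.001,  0.   ,  0.   , -0.001]), 'joint_torque': array([ 1.0000e-03, -5.6134e+01, -4.9310e+01,  7.7000e-02,  2.9000e-02,
       -0.0000e+00]), 'tool_pos': array([ 0.151, -0.58 ,  0.218]), 'orientation': array([-3.115, -0.397,  0.   ]), 'force': array([ 0.576,  0.022, -0.247]), 'wrist_torque': array([-0.019,  0.02 ,  0.035]), 'opening': np.float64(0.093)}
```

View pics/top0.png

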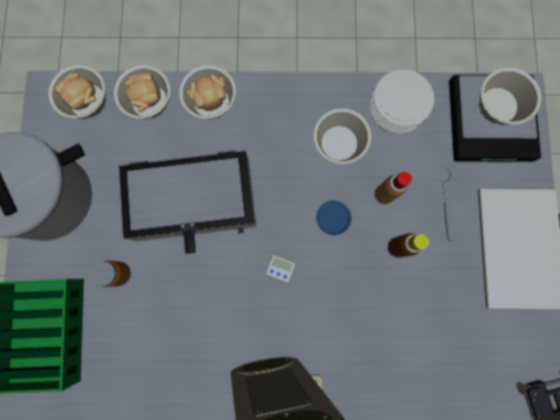

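View pics/side0.png

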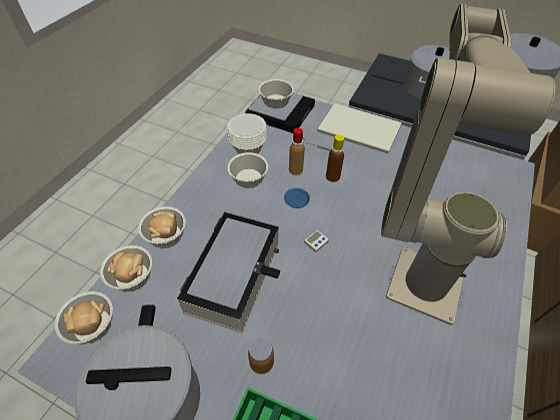

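Top view: the yellow cap is at (420,242), the dish at (333,217), the red cap at (401,179) and the lid tab at (190,240). The side view agrees. Now to measure them.

```bash
cat > m.py <<'E'
from h import *
def seg(W,hsv,lo,hi,zr,xr=(.1,1.1),yr=(-.7,.7)):
    m=cv2.inRange(hsv,lo,hi)>0
    return m&(W[...,2]>zr[0])&(W[...,2]<zr[1])&(W[...,0]>xr[0])&(W[...,0]<xr[1])&(W[...,1]>yr[0])&(W[...,1]<yr[1])
E
python3 - <<'E'
from m import *
for n in('top','side'):
    z=np.load(f'pics/{n}0.npz'); W=world(n,z['d']); hsv=cv2.cvtColor(z['im'],cv2.COLOR_RGB2HSV)
    print(n)
    for nm,lo,hi,zr in [('yellow',(22,150,90),(35,255,255),(.15,.23)),('captop',(22,150,90),(35,255,255),(.206,.23)),('red',(0,200,90),(5,255,255),(.207,.23)),('dish',(100,120,40),(115,255,200),(-.01,.03)),('dishrim',(100,120,40),(115,255,200),(.012,.03))]:
        m=seg(W,hsv,lo,hi,zr); P=W[m]
        if len(P): print(nm,len(P),'mean',P.mean(0).round(4),'mid',((P.min(0)+P.max(0))/2).round(4),'ext',np.ptp(P,0).round(3))
    # box: tall points at z~.1-.125 region near y>0.05
    m=(W[...,2]>.095)&(W[...,2]<.13)&(W[...,0]>.3)&(W[...,0]<.75)&(W[...,1]>.05)&(W[...,1]<.5)
    m=cv2.morphologyEx(m.astype(np.uint8),cv2.MORPH_OPEN,np.ones((3,3)))
    k,l,st,_=cv2.connectedComponentsWithStats(m); i=1+st[1:,4].argmax(); P=W[l==i]
    print('box',len(P),cv2.minAreaRect((P[:,:2]*1000).astype(np.float32)),P[:,2].mean())
    # body without tab: minAreaRect after erosion of tab
    m2=cv2.morphologyEx((l==i).astype(np.uint8),cv2.MORPH_OPEN,np.ones((25,25))); P=W[m2>0]
    r=cv2.minAreaRect((P[:,:2]*1000).astype(np.float32)); print('lid',r)
    tab=(l==i)&(m2==0); T=W[tab]; T=T[(T[:,0]<r[0][0]/1000-.1)]; print('tab',len(T),T.mean(0),T.min(0),T.max(0))
E
```

```text
top
yellow 165 mean [ 0.4575 -0.3258  0.2128] mid [ 0.4579 -0.3269  0.2078] ext [0.031 0.032 0.021]
captop 161 mean [ 0.4578 -0.326   0.213 ] mid [ 0.4579 -0.3269  0.2122] ext [0.031 0.032 0.012]
red 116 mean [ 0.6104 -0.2929  0.2129] mid [ 0.6099 -0.2924  0.2132] ext [0.029 0.029 0.011]
dish 865 mean [ 0.5382 -0.1424  0.0085] mid [ 0.4786 -0.0792  0.013 ] ext [0.216 0.223 0.028]
dishrim 156 mean [ 0.5184 -0.1272  0.0161] mid [ 0.4783 -0.0792  0.0194] ext [0.216 0.223 0.015]
box 9886 ((563.7610473632812, 258.65887451171875), (265.8381652832031, 348.6192932128906), 7.404786109924316) 0.11621861414587606
lid ((587.533203125, 265.63714599609375), (198.69627380371094, 313.7317810058594), 2.758786201477051)
tab 458 [0.46961895 0.30429001 0.11476844] [0.43096909 0.22845813 0.09524836] [0.48750335 0.42270047 0.12332121]
side
yellow 121 mean [ 0.4544 -0.3218  0.1984] mid [ 0.4564 -0.3258  0.1904] ext [0.033 0.034 0.055]
captop 53 mean [ 0.4569 -0.3263  0.2135] mid [ 0.4573 -0.3266  0.2123] ext [0.032 0.033 0.011]
red 47 mean [ 0.6111 -0.2946  0.2139] mid [ 0.6115 -0.2955  0.2133] ext [0.034 0.035 0.012]
dish 395 mean [ 0.5361 -0.146   0.0111] mid [ 0.4784 -0.0812  0.0146] ext [0.22  0.229 0.027]
dishrim 131 mean [ 0.5212 -0.1378  0.0173] mid [ 0.4784 -0.0812  0.0201] ext [0.22  0.229 0.016]
box 6459 ((563.0628662109375, 256.0093078613281), (263.9682312011719, 350.711669921875), 6.866913318634033) 0.11666926437941261
lid ((589.1128540039062, 301.1864013671875), (180.75929260253906, 270.7828063964844), 2.802027940750122)
tab 417 [0.47263198 0.31671549 0.11362882] [0.43146789 0.22854772 0.09505963] [0.48905974 0.42158    0.125228  ]
```

```bash
cat > d.py <<'E'
from h import *
from scipy.spatial.transform import Rotation as R
def delta(*P):
    s=robot.read_state(); r=R.from_rotvec(s['orientation'])
    print('t',round(s['t'],2),'pos',np.round(s['tool_pos'],4),'q',np.round(s['q'],2),'F',np.round(s['force'],1),'op',round(s['opening'],4))
    print('tool axes x,y,z:',r.as_matrix().T.round(3).tolist())
    for p in P: print(p,'tool mm',(r.inv().apply(np.array(p)-s['tool_pos'])*1000).round(1))
E
python3 - <<'E'
from m import *
from d import delta
for n in('top','side'):
    z=np.load(f'pics/{n}0.npz'); W=world(n,z['d']); hsv=cv2.cvtColor(z['im'],cv2.COLOR_RGB2HSV)
    P=W[seg(W,hsv,(98,100,30),(118,255,220),(-.01,.03),(.45,.68),(-.23,-.06))]
    print('dish',len(P),cv2.minEnclosingCircle((P[:,:2]*1000).astype(np.float32)),P.mean(0))
delta([.4575,-.326,.25],[.4575,-.326,.178])
E
```

```text
dish 903 ((540.8905029296875, -144.7919158935547), 49.30838394165039) [ 0.54179448 -0.1459514   0.00873171]
dish 392 ((538.9269409179688, -147.2015838623047), 52.470367431640625) [ 0.54250875 -0.15229859  0.01082414]
t 0.1 pos [ 0.1506 -0.5803  0.2177] q [-1.4   0.13  1.49  0.    1.52 -0.09] F [ 0.6  0.  -0.2] op 0.0929
tool axes x,y,z: [[0.968, 0.251, 0.0], [0.251, -0.968, -0.002], [-0.0, 0.002, -1.0]]
[0.4575, -0.326, 0.25] tool mm [ 360.9 -169.1  -32. ]
[0.4575, -0.326, 0.178] tool mm [ 360.9 -169.    40. ]
```

```bash
python3 -m pendant '[{"translation":[5,0,-20],"twist":[0,0,0],"grip":1},{"translation":[30,-12,-20],"twist":[0,0,0],"grip":1},{"translation":[38,-18,0],"twist":[0,0,0],"grip":1},{"translation":[38,-18,0],"twist":[0,0,0],"grip":1},{"translation":[38,-18,0],"twist":[0,0,0],"grip":1},{"translation":[38,-18,0],"twist":[0,0,0],"grip":1},{"translation":[38,-18,0],"twist":[0,0,0],"grip":1},{"translation":[38,-18,0],"twist":[0,0,0],"grip":1},{"translation":[38,-18,0],"twist":[0,0,0],"grip":1},{"translation":[20,-10,0],"twist":[0,0,0],"grip":1}]' 10; python3 -c "
from d import *
delta([.4575,-.326,.25],[.4575,-.326,.178])"
```

```text
t: 1.1
tool_pos: [0.43, -0.3481, 0.2542]
orientation: [-3.107, -0.384, 0.004]
force: [0.2, -1.1, -0.5]
opening: 0.0931
t 1.1 pos [ 0.43   -0.3481  0.2542] q [-0.78  0.    1.56  0.    1.59  0.55] F [ 0.2 -1.1 -0.5] op 0.0931
tool axes x,y,z: [[0.97, 0.243, -0.001], [0.243, -0.97, -0.011], [-0.004, 0.01, -1.0]]
[0.4575, -0.326, 0.25] tool mm [ 32.1 -14.7   4.4]
[0.4575, -0.326, 0.178] tool mm [ 32.2 -14.   76.4]
```

```bash
python3 -m pendant '[{"translation":[16,-7,0],"twist":[0,0,0],"grip":1},{"translation":[14,-6,0],"twist":[0,0,0],"grip":1},{"translation":[4,-2,0],"twist":[0,0,0],"grip":1},{"translation":[0,0,10],"twist":[0,0,0],"grip":1},{"translation":[0,0,14],"twist":[0,0,0],"grip":1},{"translation":[0,0,14],"twist":[0,0,0],"grip":1},{"translation":[0,0,14],"twist":[0,0,0],"grip":1},{"translation":[0,0,10],"twist":[0,0,0],"grip":1},{"translation":[0,0,7],"twist":[0,0,0],"grip":1},{"translation":[0,0,0],"twist":[0,0,0],"grip":1}]' 10; python3 -c "
from d import *
delta([.4575,-.326,.178])
look('side','s1')"
```

```text
t: 2.1
tool_pos: [0.4577, -0.3207, 0.174]
orientation: [-3.101, -0.386, 0.013]
force: [-0.4, 0.4, 0.2]
opening: 0.0925
t 2.1 pos [ 0.4577 -0.3207  0.174 ] q [-0.71  0.06  1.64  0.01  1.45  0.62] F [-0.4  0.4  0.2] op 0.0925
tool axes x,y,z: [[0.969, 0.245, -0.006], [0.245, -0.969, -0.018], [-0.011, 0.016, -1.0]]
[0.4575, -0.326, 0.178] tool mm [-1.6  5.  -4.1]
```

View pics/s1.png

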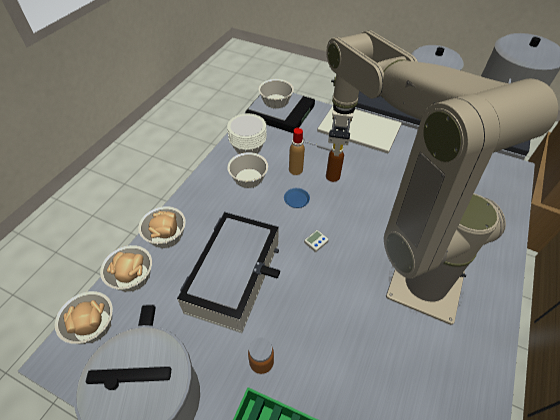

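The gripper is around the cap at (340,145). I'll centre it, level it and close.

```bash
python3 -m pendant '[{"translation":[-1,5,-4],"twist":[-0.018,0.007,0],"grip":1},{"translation":[0,0,0],"twist":[0,0,0],"grip":0.5},{"translation":[0,0,0],"twist":[0,0,0],"grip":0},{"translation":[0,0,0],"twist":[0,0,0],"grip":-0.2},{"translation":[0,0,0],"twist":[0,0,0],"grip":-0.4},{"translation":[0,0,0],"twist":[0,0,0],"grip":-0.6},{"translation":[0,0,0],"twist":[0,0,0],"grip":-0.6},{"translation":[0,0,0],"twist":[0,0,0],"grip":-0.6},{"translation":[0,0,0],"twist":[0,0,0],"grip":-0.6},{"translation":[0,0,0],"twist":[0,0,0],"grip":-0.6}]' 8; python3 -c "
from d import *
delta([.4575,-.326,.178],[.540,-.146,.25])"
```

```text
t: 3.15
tool_pos: [0.46, -0.3278, 0.1826]
orientation: [3.111, 0.388, 0.009]
force: [0.2, -0.2, 0.2]
opening: 0.036
t 3.15 pos [ 0.46   -0.3278  0.1826] q [-0.71  0.05  1.64 -0.    1.44  0.61] F [ 0.2 -0.2  0.2] op 0.036
tool axes x,y,z: [[0.969, 0.246, 0.005], [0.246, -0.969, 0.007], [0.007, -0.006, -1.0]]
[0.4575, -0.326, 0.178] tool mm [-2.  -2.4  4.6]
[0.54, -0.146, 0.25] tool mm [ 122.5 -156.1  -67.9]
```

```bash
python3 -m pendant '[{"translation":[0,0,-4],"twist":[0,0,0],"grip":-0.6},{"translation":[0,0,-7],"twist":[0,0,0],"grip":-0.6},{"translation":[0,0,-10],"twist":[0,0,0],"grip":-0.6},{"translation":[0,0,-10],"twist":[0,0,0],"grip":-0.6},{"translation":[0,0,-10],"twist":[0,0,0],"grip":-0.6},{"translation":[0,0,-10],"twist":[0,0,0],"grip":-0.6},{"translation":[0,0,-10],"twist":[0,0,0],"grip":-0.6},{"translation":[0,0,-6],"twist":[0,0,0],"grip":-0.6},{"translation":[0,0,0],"twist":[0,0,0],"grip":-0.6},{"translation":[0,0,0],"twist":[0,0,0],"grip":-0.6}]' 10; python3 -c "
from d import *
delta([.540,-.146,.25])
look('side','s2')
im=cv2.imread('pics/s2.png')[60:240,240:440]; cv2.imwrite('pics/s2c.png',cv2.resize(im,None,fx=3,fy=3))"
```

```text
t: 4.15
tool_pos: [0.4601, -0.3278, 0.2577]
orientation: [3.109, 0.388, 0.012]
force: [-0.1, -0.1, -0.0]
opening: 0.0355
t 4.15 pos [ 0.4601 -0.3278  0.2577] q [-0.71  0.01  1.54 -0.    1.58  0.61] F [-0.1 -0.1 -0. ] op 0.0355
tool axes x,y,z: [[0.969, 0.246, 0.007], [0.246, -0.969, 0.01], [0.009, -0.008, -1.0]]
[0.54, -0.146, 0.25] tool mm [ 122.1 -156.7    7. ]
```

View pics/s2c.png

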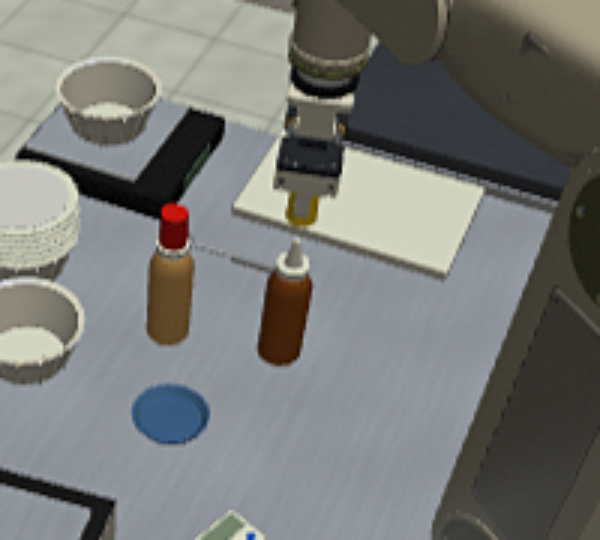

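The cap is held clear of the nozzle, and the bottle is still standing. Next, over to the dish.

```bash
python3 -m pendant '[{"translation":[8,-8,0],"twist":[0,0,0],"grip":-0.6},{"translation":[16,-18,0],"twist":[0,0,0],"grip":-0.6},{"translation":[17,-22,0],"twist":[0,0,0],"grip":-0.6},{"translation":[17,-22,0],"twist":[0,0,0],"grip":-0.6},{"translation":[17,-22,0],"twist":[0,0,0],"grip":-0.6},{"translation":[16,-22,2],"twist":[0,0,0],"grip":-0.6},{"translation":[14,-20,0],"twist":[0,0,0],"grip":-0.6},{"translation":[8,-10,0],"twist":[0,0,0],"grip":-0.6},{"translation":[4,-5,0],"twist":[0,0,0],"grip":-0.6},{"translation":[0,0,0],"twist":[0,0,0],"grip":-0.6}]' 10; python3 -c "
from d import *
delta([.541,-.147,.25],[.541,-.147,.0266])"
```

```text
t: 5.2
tool_pos: [0.5388, -0.1421, 0.2484]
orientation: [3.116, 0.388, 0.0]
force: [0.1, -0.3, 1.2]
opening: 0.0356
t 5.2 pos [ 0.5388 -0.1421  0.2484] q [-0.35  0.    1.57 -0.    1.57  0.97] F [ 0.1 -0.3  1.2] op 0.0356
tool axes x,y,z: [[0.97, 0.245, 0.0], [0.245, -0.97, 0.002], [0.001, -0.002, -1.0]]
[0.541, -0.147, 0.25] tool mm [ 1.   5.3 -1.5]
[0.541, -0.147, 0.0266] tool mm [  1.    4.9 221.9]
```

```bash
python3 -m pendant '[{"translation":[1,4,10],"twist":[0,0,0],"grip":-0.6},{"translation":[0,0,22],"twist":[0,0,0],"grip":-0.6},{"translation":[0,0,28],"twist":[0,0,0],"grip":-0.6},{"translation":[0,0,28],"twist":[0,0,0],"grip":-0.6},{"translation":[0,0,28],"twist":[0,0,0],"grip":-0.6},{"translation":[0,0,28],"twist":[0,0,0],"grip":-0.6},{"translation":[0,0,22],"twist":[0,0,0],"grip":-0.6},{"translation":[0,0,10],"twist":[0,0,0],"grip":-0.6},{"translation":[0,0,5],"twist":[0,0,0],"grip":-0.6},{"translation":[0,0,0],"twist":[0,0,0],"grip":-0.6}]'; python3 -c "
from d import *
delta([.541,-.147,.0266])"
```

```text
t: 6.2
tool_pos: [0.5376, -0.1583, 0.0565]
orientation: [3.115, 0.368, -0.002]
force: [-0.8, -0.4, 0.4]
opening: 0.0356
t 6.2 pos [ 0.5376 -0.1583  0.0565] q [-0.37  0.16  1.76 -0.01  1.22  0.96] F [-0.8 -0.4  0.4] op 0.0356
tool axes x,y,z: [[0.972, 0.233, -0.002], [0.233, -0.972, 0.005], [-0.001, -0.005, -1.0]]
[0.541, -0.147, 0.0266] tool mm [  6.  -10.4  29.8]
```

```bash
python3 -m pendant '[{"translation":[3,-5,0],"twist":[0,0,0],"grip":-0.6},{"translation":[1,-2,0],"twist":[0,0,0],"grip":-0.6},{"translation":[0,-1,0],"twist":[0,0,0],"grip":-0.6},{"translation":[0,0,3],"twist":[0,0,0],"grip":-0.6},{"translation":[0,0,4],"twist":[0,0,0],"grip":-0.6},{"translation":[0,0,4],"twist":[0,0,0],"grip":-0.6},{"translation":[0,0,4],"twist":[0,0,0],"grip":-0.6},{"translation":[0,0,3],"twist":[0,0,0],"grip":-0.6},{"translation":[0,0,0],"twist":[0,0,0],"grip":-0.6},{"translation":[0,0,0],"twist":[0,0,0],"grip":-0.6}]'; python3 -c "
from d import *
delta([.541,-.147,.0266])
"
```

```text
t: 7.2
tool_pos: [0.5431, -0.1502, 0.0415]
orientation: [3.111, 0.369, 0.008]
force: [0.5, 0.5, 0.0]
opening: 0.0356
t 7.2 pos [ 0.5431 -0.1502  0.0415] q [-0.36  0.18  1.77 -0.01  1.18  0.98] F [0.5 0.5 0. ] op 0.0356
tool axes x,y,z: [[0.972, 0.234, 0.004], [0.234, -0.972, 0.009], [0.006, -0.008, -1.0]]
[0.541, -0.147, 0.0266] tool mm [-1.4 -3.7 14.8]
```

```bash
python3 -m pendant '[{"translation":[-1,-3,2],"twist":[0,0,0],"grip":-0.6},{"translation":[0,0,2],"twist":[0,0,0],"grip":-0.6},{"translation":[0,0,3],"twist":[0,0,0],"grip":-0.6},{"translation":[0,0,3],"twist":[0,0,0],"grip":-0.6},{"translation":[0,0,2],"twist":[0,0,0],"grip":-0.6},{"translation":[0,0,1],"twist":[0,0,0],"grip":-0.6},{"translation":[0,0,0],"twist":[0,0,0],"grip":-0.6},{"translation":[0,0,0],"twist":[0,0,0],"grip":-0.6},{"translation":[0,0,0],"twist":[0,0,0],"grip":-0.6},{"translation":[0,0,0],"twist":[0,0,0],"grip":-0.6}]'; python3 -c "
from d import *
delta([.541,-.147,.0266])
look('side','s3')
im=cv2.imread('pics/s3.png')[100:240,230:370]; cv2.imwrite('pics/s3c.png',cv2.resize(im,None,fx=4,fy=4))"
```

```text
t: 8.2
tool_pos: [0.5415, -0.1475, 0.0275]
orientation: [3.111, 0.368, 0.009]
force: [-0.2, -0.7, 0.1]
opening: 0.0357
t 8.2 pos [ 0.5415 -0.1475  0.0275] q [-0.35  0.2   1.78 -0.01  1.16  0.98] F [-0.2 -0.7  0.1] op 0.0357
tool axes x,y,z: [[0.972, 0.234, 0.005], [0.234, -0.972, 0.009], [0.007, -0.008, -1.0]]
[0.541, -0.147, 0.0266] tool mm [-0.4 -0.6  0.9]
```

View pics/s3c.png

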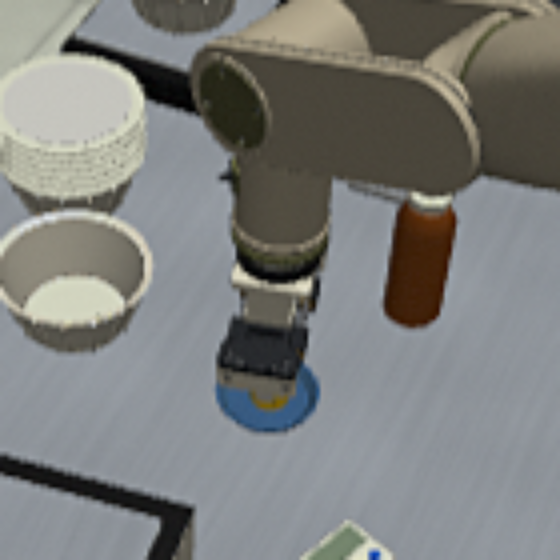

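The cap is over the centre of the dish. I'll lower slowly until I feel contact.

```bash
python3 -m pendant '[{"translation":[0,0,1],"twist":[0,0,0],"grip":-0.6},{"translation":[0,0,0.5],"twist":[0,0,0],"grip":-0.6},{"translation":[0,0,0],"twist":[0,0,0],"grip":-0.6},{"translation":[0,0,0.5],"twist":[0,0,0],"grip":-0.6},{"translation":[0,0,0],"twist":[0,0,0],"grip":-0.6},{"translation":[0,0,0.5],"twist":[0,0,0],"grip":-0.6},{"translation":[0,0,0],"twist":[0,0,0],"grip":-0.6},{"translation":[0,0,0],"twist":[0,0,0],"grip":-0.6},{"translation":[0,0,0],"twist":[0,0,0],"grip":-0.6},{"translation":[0,0,0],"twist":[0,0,0],"grip":-0.6}]'
```

```text
t: 9.25
tool_pos: [0.542, -0.1477, 0.0256]
orientation: [3.111, 0.368, 0.01]
force: [0.1, -0.2, 1.0]
opening: 0.0358
```

```bash
python3 -m pendant '[{"translation":[0,0,0.5],"twist":[0,0,0],"grip":-0.25},{"translation":[0,0,0],"twist":[0,0,0],"grip":-0.2},{"translation":[0,0,0],"twist":[0,0,0],"grip":-0.15},{"translation":[0,0,0],"twist":[0,0,0],"grip":-0.1},{"translation":[0,0,0],"twist":[0,0,0],"grip":0},{"translation":[0,0,0],"twist":[0,0,0],"grip":0.2},{"translation":[0,0,0],"twist":[0,0,0],"grip":0.4},{"translation":[0,0,0],"twist":[0,0,0],"grip":0.5},{"translation":[0,0,-4],"twist":[0,0,0],"grip":0.5},{"translation":[0,0,-8],"twist":[0,0,0],"grip":0.5}]'
python3 -m pendant '[{"translation":[0,0,-15],"twist":[0,0,0],"grip":0.5},{"translation":[0,0,-25],"twist":[0,0,0],"grip":0.5},{"translation":[0,0,-30],"twist":[0,0,0],"grip":0.5},{"translation":[0,0,-30],"twist":[0,0,0],"grip":0.5},{"translation":[0,0,-30],"twist":[0,0,0],"grip":0.5},{"translation":[0,0,-20],"twist":[0,0,0],"grip":0.5},{"translation":[0,-10,-10],"twist":[0,0,0.06],"grip":0.5},{"translation":[-10,-30,0],"twist":[0,0,0.06],"grip":0.5},{"translation":[-10,-40,0],"twist":[0,0,0],"grip":0.5},{"translation":[-10,-30,0],"twist":[0,0,0],"grip":0.5}]'
python3 - <<'E'
from d import *; from m import *
delta([.454,.244,.2],[.454,.244,.092])
for n in('top','side'):
    look(n,n+'4'); z=np.load(f'pics/{n}4.npz'); W=world(n,z['d']); hsv=cv2.cvtColor(z['im'],cv2.COLOR_RGB2HSV)
    P=W[seg(W,hsv,(22,150,60),(35,255,255),(.0,.23))]; P2=P[P[:,2]>.045]
    print(n,'cap',len(P),P.mean(0),'top',len(P2),P2.mean(0) if len(P2) else 0)
    P=W[seg(W,hsv,(98,100,30),(118,255,220),(-.01,.03),(.45,.68),(-.23,-.06))]
    print('dish',len(P),cv2.minEnclosingCircle((P[:,:2]*1000).astype(np.float32)))
im=cv2.imread('pics/side4.png')[100:240,230:370]; cv2.imwrite('pics/s4c.png',cv2.resize(im,None,fx=4,fy=4))
E
```

```text
t: 10.25
tool_pos: [0.5407, -0.1471, 0.0362]
orientation: [3.112, 0.369, 0.006]
force: [0.7, 0.1, 0.3]
opening: 0.0699
t: 11.25
tool_pos: [0.4969, -0.0422, 0.2183]
orientation: [3.123, 0.164, 0.031]
force: [0.6, 0.5, -0.4]
opening: 0.0695
t 11.25 pos [ 0.4969 -0.0422  0.2183] q [-0.18 -0.17  1.78 -0.01  1.5   1.29] F [ 0.6  0.5 -0.4] op 0.0695
tool axes x,y,z: [[0.994, 0.105, 0.019], [0.105, -0.994, 0.015], [0.021, -0.013, -1.0]]
[0.454, 0.244, 0.2] tool mm [ -13.  -289.4   13.8]
[0.454, 0.244, 0.092] tool mm [ -15.1 -291.   121.8]
top cap 0 [nan nan nan] top 0 0
dish 0 ((0.0, 0.0), 0.0)
side cap 89 [ 0.53342303 -0.13956894  0.03889194] top 37 [ 0.53138185 -0.14374125  0.05507095]
dish 259 ((541.45849609375, -146.2948760986328), 52.3953742980957)<stdin>:6: RuntimeWarning: Mean of empty slice.
  ret = um.true_divide(
```

View pics/s4c.png

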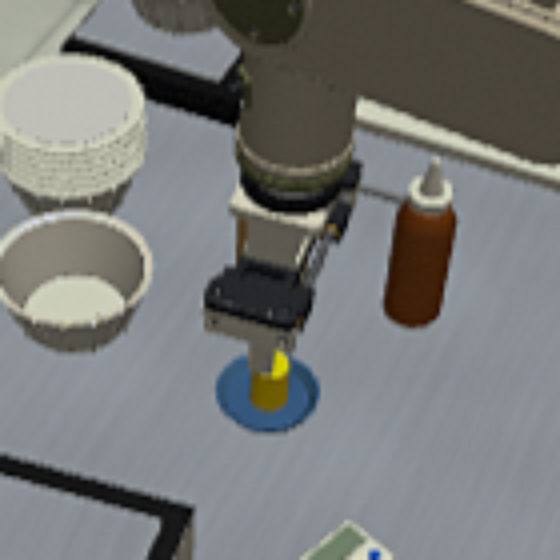

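The cap stands upright in the middle of the dish at crop (268,380), and the dish hasn't moved. Next, to the lid tab.

```bash
python3 -m pendant '[{"translation":[0,-20,0],"twist":[0.015,-0.02,-0.02],"grip":0.5},{"translation":[0,-32,0],"twist":[0,0,0],"grip":0.5},{"translation":[0,-38,0],"twist":[0,0,0],"grip":0.5},{"translation":[0,-38,0],"twist":[0,0,0],"grip":0.5},{"translation":[0,-38,0],"twist":[0,0,0],"grip":0.5},{"translation":[0,-38,0],"twist":[0,0,0],"grip":0.5},{"translation":[0,-35,0],"twist":[0,0,0],"grip":0.5},{"translation":[0,-25,0],"twist":[0,0,0],"grip":0.5},{"translation":[0,-10,0],"twist":[0,0,0],"grip":0.3},{"translation":[0,0,0],"twist":[0,0,0],"grip":0.3}]'; python3 -c "
from d import *
delta([.454,.244,.15],[.454,.244,.092])"
```

```text
t: 12.35
tool_pos: [0.4656, 0.2362, 0.2299]
orientation: [3.134, 0.199, 0.022]
force: [0.2, -0.4, -0.5]
opening: 0.0618
t 12.35 pos [0.4656 0.2362 0.2299] q [ 0.38 -0.1   1.7  -0.01  1.53  1.82] F [ 0.2 -0.4 -0.5] op 0.0618
tool axes x,y,z: [[0.992, 0.127, 0.014], [0.127, -0.992, 0.002], [0.014, -0.0, -1.0]]
[0.454, 0.244, 0.15] tool mm [-11.6  -9.4  79.7]
[0.454, 0.244, 0.092] tool mm [-12.4  -9.5 137.7]
```

```bash
python3 -m pendant '[{"translation":[-5,-4,8],"twist":[0,-0.014,0],"grip":0.3},{"translation":[-4,-4,12],"twist":[0,0,0],"grip":0.3},{"translation":[0,0,12],"twist":[0,0,0],"grip":0.3},{"translation":[0,0,12],"twist":[0,0,0],"grip":0.3},{"translation":[0,0,12],"twist":[0,0,0],"grip":0.3},{"translation":[0,0,12],"twist":[0,0,0],"grip":0.3},{"translation":[0,0,8],"twist":[0,0,0],"grip":0.3},{"translation":[0,0,0],"twist":[0,0,0],"grip":0.3},{"translation":[0,0,0],"twist":[0,0,0],"grip":0.3},{"translation":[0,0,0],"twist":[0,0,0],"grip":0.3}]'; python3 - <<'E'
from d import *
th=np.radians(7.2); ux=np.array([np.cos(th),np.sin(th)]); uy=np.array([-ux[1],ux[0]]); O=np.array([.593,.261])
for n in('top','side'):
    W=world(n,np.load(f'pics/{n}0.npz')['d']); P=W[(W[...,2]>.1)&(W[...,2]<.135)]
    a=(P[:,:2]-O)@ux; b=(P[:,:2]-O)@uy
    k=(a<-.112)&(a>-.18)&(abs(b)<.05); print(n,'tab a',a[k].min(),a[k].max(),'b',b[k].min(),b[k].max(),np.median(b[k]),'z',np.median(P[k,2]))
    k=(abs(a)<.13)&(abs(b)<.2); print(' lid a',np.percentile(a[k&(abs(b)>.05)],[.5,99.5]),'b',np.percentile(b[k&(abs(a)<.09)],[.5,99.5]))
delta([.454,.244,.092])
E
```

```text
t: 13.35
tool_pos: [0.4552, 0.2374, 0.1452]
orientation: [3.131, 0.191, -0.007]
force: [0.7, 0.5, -0.4]
opening: 0.0604
top tab a -0.16224725564037595 -0.11218167035616435 b -0.013033321488781415 0.014579722510424673 -0.00043919565644667347 z 0.11846317074348711
 lid a [-0.10196022  0.09900688] b [-0.17155302  0.17280069]
side tab a -0.16228138452628507 -0.11214367850154722 b -0.01527632153596778 0.014504824939917362 0.001920558039154685 z 0.11883842249948251
 lid a [-0.10253806  0.09878641] b [-0.17313745  0.17255826]
t 13.35 pos [0.4552 0.2374 0.1452] q [ 0.38 -0.05  1.81 -0.    1.39  1.83] F [ 0.7  0.5 -0.4] op 0.0604
tool axes x,y,z: [[0.993, 0.121, -0.005], [0.121, -0.993, 0.005], [-0.004, -0.005, -1.0]]
[0.454, 0.244, 0.092] tool mm [-0.1 -6.9 53.2]
```

```bash
python3 -m pendant '[{"translation":[-2,-4,0],"twist":[0,0,0],"grip":0.3},{"translation":[0,-3,4],"twist":[0,0,0],"grip":0.3},{"translation":[0,0,8],"twist":[0,0,0],"grip":0.3},{"translation":[0,0,10],"twist":[0,0,0],"grip":0.3},{"translation":[0,0,10],"twist":[0,0,0],"grip":0.3},{"translation":[0,0,10],"twist":[0,0,0],"grip":0.3},{"translation":[0,0,6],"twist":[0,0,0],"grip":0.3},{"translation":[0,0,3],"twist":[0,0,0],"grip":0.3},{"translation":[0,0,0],"twist":[0,0,0],"grip":0.3},{"translation":[0,0,0],"twist":[0,0,0],"grip":0.3}]'; python3 -c "
from d import *
delta([.4525,.2435,.092])"
```

```text
t: 14.35
tool_pos: [0.4522, 0.2448, 0.0901]
orientation: [3.131, 0.191, -0.006]
force: [-0.7, 0.4, -0.1]
opening: 0.0603
t 14.35 pos [0.4522 0.2448 0.0901] q [ 0.4   0.01  1.86 -0.    1.28  1.85] F [-0.7  0.4 -0.1] op 0.0603
tool axes x,y,z: [[0.993, 0.122, -0.004], [0.122, -0.993, 0.005], [-0.003, -0.005, -1.0]]
[0.4525, 0.2435, 0.092] tool mm [ 0.2  1.3 -1.9]
```

```bash
python3 -m pendant '[{"translation":[0,1,-1.5],"twist":[0,0,0],"grip":0},{"translation":[0,0,0],"twist":[0,0,0],"grip":-0.2},{"translation":[0,0,0],"twist":[0,0,0],"grip":-0.35},{"translation":[0,0,0],"twist":[0,0,0],"grip":-0.45},{"translation":[0,0,0],"twist":[0,0,0],"grip":-0.7},{"translation":[0,0,0],"twist":[0,0,0],"grip":-0.7},{"translation":[0,0,0],"twist":[0,0,0],"grip":-0.7},{"translation":[0,0,0],"twist":[0,0,0],"grip":-0.7},{"translation":[0,0,0],"twist":[0,0,0],"grip":-0.7},{"translation":[0,0,0],"twist":[0,0,0],"grip":-0.7}]' 25; python3 - <<'E'
from d import *
delta()
p=robot.read_state()['tool_pos']
# arc: rigid tool-down; grip rotates about hinge; shift from start in box frame (forward, up) mm
v=np.array([-.239,.006])
prev=v
for a in range(0,61,5):
    c,s=np.cos(np.radians(a)),np.sin(np.radians(a)); w=np.array([v[0]*c+v[1]*s, -v[0]*s+v[1]*c])
    print(a,((w-v)*1000).round(1),((w-prev)*1000).round(1)); prev=w
E
```

```text
t: 15.35
tool_pos: [0.4536, 0.243, 0.0934]
orientation: [3.13, 0.191, -0.001]
force: [0.7, -0.2, 0.5]
opening: 0.0276
t 15.35 pos [0.4536 0.243  0.0934] q [ 0.4   0.    1.86 -0.01  1.29  1.85] F [ 0.7 -0.2  0.5] op 0.0276
tool axes x,y,z: [[0.993, 0.122, -0.001], [0.122, -0.993, 0.006], [-0.001, -0.006, -1.0]]
0 [0. 0.] [0. 0.]
5 [ 1.4 20.8] [ 1.4 20.8]
10 [ 4.7 41.4] [ 3.2 20.6]
15 [ 9.7 61.7] [ 5.  20.2]
20 [16.5 81.4] [ 6.8 19.7]
25 [ 24.9 100.4] [ 8.5 19.1]
30 [ 35.  118.7] [10.1 18.3]
35 [ 46.7 136. ] [11.6 17.3]
40 [ 59.8 152.2] [13.1 16.2]
45 [ 74.2 167.2] [14.5 15. ]
50 [ 90.  180.9] [15.7 13.7]
55 [106.8 193.2] [16.9 12.3]
60 [124.7 204. ] [17.9 10.8]
```

```bash
python3 -m pendant '[{"translation":[0,0,-4],"twist":[0,0,0],"grip":-0.7},{"translation":[0.5,0,-8],"twist":[0,0,0],"grip":-0.7},{"translation":[1,0,-9],"twist":[0,0,0],"grip":-0.7},{"translation":[1.3,0,-10],"twist":[0,0,0],"grip":-0.7},{"translation":[1.6,0,-10],"twist":[0,0,0],"grip":-0.7},{"translation":[2,0,-10],"twist":[0,0,0],"grip":-0.7},{"translation":[2.3,0,-9],"twist":[0,0,0],"grip":-0.7},{"translation":[2.5,0,-8],"twist":[0,0,0],"grip":-0.7},{"translation":[1.5,0,-4],"twist":[0,0,0],"grip":-0.7},{"translation":[0,0,0],"twist":[0,0,0],"grip":-0.7}]' 30; cat > arc.py <<'E'
from d import *
th=np.radians(7.2); ux=np.array([np.cos(th),np.sin(th)])
s=robot.read_state(); p=s['tool_pos']-np.array([.4536,.243,.0934]); a=p[:2]@ux; b=p[:2]@[-ux[1],ux[0]]
v=np.array([-.239,.006]); w=v+[a,p[2]]
ang=np.degrees(np.arctan2(w[1],-w[0])-np.arctan2(v[1],-v[0]))
print('fwd,side,up',(np.array([a,b,p[2]])*1000).round(1),'ang',ang,'radius',np.hypot(*w)); delta()
g=np.degrees(np.arctan2(w[1],-w[0]))
for t in (10,20,30): 
    r=np.radians(min(g+t,60+1.44)); print(t,((np.array([-np.cos(r),np.sin(r)])*.2391-w)*1000).round(1))
E
python3 arc.py
```

```text
t: 16.35
tool_pos: [0.4683, 0.2449, 0.1721]
orientation: [3.13, 0.19, 0.002]
force: [2.2, -1.5, -5.0]
opening: 0.0278
fwd,side,up [14.8  0.  78.7] ang 19.250252741108614 radius 0.23964643772657956
t 16.35 pos [0.4683 0.2449 0.1721] q [ 0.39 -0.04  1.74 -0.01  1.43  1.84] F [ 2.2 -1.5 -5. ] op 0.0278
tool axes x,y,z: [[0.993, 0.121, 0.001], [0.121, -0.993, 0.006], [0.001, -0.006, -1.0]]
10 [18.6 37.4]
20 [42.9 71.2]
30 [ 72.7 100.3]
```

```bash
python3 -m pendant '[{"translation":[1.5,0,-4],"twist":[0,0,0],"grip":-0.7},{"translation":[3,0,-7],"twist":[0,0,0],"grip":-0.7},{"translation":[4,0,-8],"twist":[0,0,0],"grip":-0.7},{"translation":[4.5,0,-8.5],"twist":[0,0,0],"grip":-0.7},{"translation":[5,0,-8.5],"twist":[0,0,0],"grip":-0.7},{"translation":[5,0,-8.5],"twist":[0,0,0],"grip":-0.7},{"translation":[5.5,0,-8],"twist":[0,0,0],"grip":-0.7},{"translation":[5,0,-7],"twist":[0,0,0],"grip":-0.7},{"translation":[3,0,-4],"twist":[0,0,0],"grip":-0.7},{"translation":[0,0,0],"twist":[0,0,0],"grip":-0.7}]' 30; python3 arc.py
```

```text
t: 17.35
tool_pos: [0.5066, 0.2498, 0.2394]
orientation: [3.129, 0.191, -0.005]
force: [1.1, -0.8, -3.1]
opening: 0.0276
fwd,side,up [5.34e+01 1.00e-01 1.46e+02] ang 37.867709711461266 radius 0.239875471892101
t 17.35 pos [0.5066 0.2498 0.2394] q [ 0.37  0.03  1.55 -0.01  1.56  1.82] F [ 1.1 -0.8 -3.1] op 0.0276
tool axes x,y,z: [[0.993, 0.121, -0.004], [0.121, -0.993, 0.007], [-0.003, -0.007, -1.0]]
10 [29.7 29.3]
20 [63.6 53.7]
30 [71.3 58.1]
```

```bash
python3 -m pendant '[{"translation":[2.5,0,-3.5],"twist":[0,0,0],"grip":-0.7},{"translation":[5,0,-6],"twist":[0,0,0],"grip":-0.7},{"translation":[7,0,-7],"twist":[0,0,0],"grip":-0.7},{"translation":[7.5,0,-7],"twist":[0,0,0],"grip":-0.7},{"translation":[8,0,-7],"twist":[0,0,0],"grip":-0.7},{"translation":[8,0,-6.5],"twist":[0,0,0],"grip":-0.7},{"translation":[8,0,-6],"twist":[0,0,0],"grip":-0.7},{"translation":[6,0,-4],"twist":[0,0,0],"grip":-0.7},{"translation":[3,0,-2],"twist":[0,0,0],"grip":-0.7},{"translation":[0,0,0],"twist":[0,0,0],"grip":-0.7}]' 30; python3 arc.py
```

```text
t: 18.35
tool_pos: [0.5639, 0.2572, 0.2905]
orientation: [3.128, 0.192, -0.014]
force: [-0.3, -2.1, -4.5]
opening: 0.0276
fwd,side,up [111.2   0.2 197.1] ang 56.392314386306396 radius 0.23999342865281742
t 18.35 pos [0.5639 0.2572 0.2905] q [ 0.35  0.18  1.31 -0.    1.67  1.8 ] F [-0.3 -2.1 -4.5] op 0.0276
tool axes x,y,z: [[0.992, 0.122, -0.009], [0.122, -0.992, 0.007], [-0.008, -0.008, -1.0]]
10 [13.5  6.9]
20 [13.5  6.9]
30 [13.5  6.9]
```

Next, the last few degrees. Then I'll measure the lid plane from both cameras.

```bash
python3 -m pendant '[{"translation":[2,0,-1],"twist":[0,0,0],"grip":-0.7},{"translation":[4,0,-2.2],"twist":[0,0,0],"grip":-0.7},{"translation":[4,0,-2.2],"twist":[0,0,0],"grip":-0.7},{"translation":[2.5,0,-1.3],"twist":[0,0,0],"grip":-0.7},{"translation":[0,0,0],"twist":[0,0,0],"grip":-0.7},{"translation":[0,0,0],"twist":[0,0,0],"grip":-0.7},{"translation":[0,0,0],"twist":[0,0,0],"grip":-0.7},{"translation":[0,0,0],"twist":[0,0,0],"grip":-0.7},{"translation":[0,0,0],"twist":[0,0,0],"grip":-0.7},{"translation":[0,0,0],"twist":[0,0,0],"grip":-0.7}]' 30; python3 arc.py; python3 - <<'E'
from m import *
th=np.radians(7.2); ux=np.array([np.cos(th),np.sin(th)]); uy=np.array([-ux[1],ux[0]]); O=np.array([.5915,.261])
for n in('top','side'):
    im,d=look(n,n+'9'); W=world(n,d); a=(W[...,:2]-O)@ux; b=(W[...,:2]-O)@uy; z=W[...,2]
    k=(a>-.01)&(a<.14)&(abs(b)<.165)&(abs(b)>.07)&(z>.15)&(z<.3)
    if k.sum()>50: 
        s=np.polyfit(z[k],a[k],1); r=a[k]-np.polyval(s,z[k]); g=abs(r)<.01; s=np.polyfit(z[k][g],a[k][g],1); print(n,k.sum(),g.sum(),'lid angle',np.degrees(np.arctan2(1,s[0])))
    else: print(n,k.sum())
    hsv=cv2.cvtColor(im,cv2.COLOR_RGB2HSV); P=W[seg(W,hsv,(22,150,60),(35,255,255),(.045,.23),(.4,.7),(-.4,0))]; print('captop',len(P),P.mean(0) if len(P) else 0)
E
```

```text
t: 19.35
tool_pos: [0.5762, 0.2588, 0.2978]
orientation: [3.128, 0.192, -0.016]
force: [-1.0, -1.9, -3.2]
opening: 0.0279
fwd,side,up [123.6   0.3 204.4] ang 59.824527212564924 radius 0.2399871514066555
t 19.35 pos [0.5762 0.2588 0.2978] q [ 0.34  0.21  1.26 -0.    1.69  1.79] F [-1.  -1.9 -3.2] op 0.0279
tool axes x,y,z: [[0.992, 0.122, -0.011], [0.122, -0.992, 0.007], [-0.01, -0.009, -1.0]]
10 [ 1.1 -0.4]
20 [ 1.1 -0.4]
30 [ 1.1 -0.4]
top 805 805 lid angle 122.63375668781859
captop 114 [ 0.53797216 -0.14511383  0.05605682]
side 424 424 lid angle 122.65627284247779
captop 65 [ 0.53750519 -0.14458196  0.05606773]
```

View pics/side9.png

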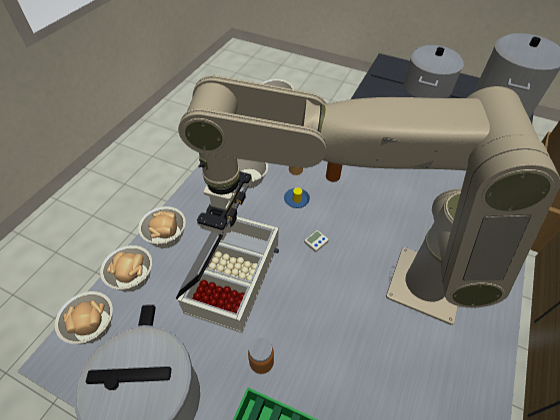

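View pics/top9.png

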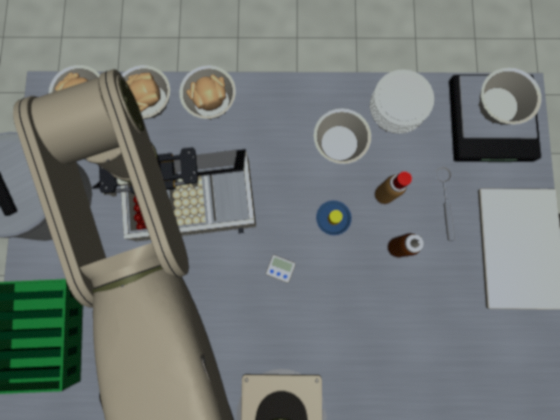

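The kinematics give 59.8° and the depth plane 57.4°. Nudging about 1.2° further puts 60° between the two. The views show the cap in the dish, with both bottles and the bowl standing where they were.

```bash
python3 -m pendant '[{"translation":[2,0,-1],"twist":[0,0,0],"grip":-0.7},{"translation":[2,0,-1],"twist":[0,0,0],"grip":-0.7},{"translation":[0,0,0],"twist":[0,0,0],"grip":-0.7},{"translation":[0,0,0],"twist":[0,0,0],"grip":-0.7},{"translation":[0,0,0],"twist":[0,0,0],"grip":-0.7},{"translation":[0,0,0],"twist":[0,0,0],"grip":-0.7},{"translation":[0,0,0],"twist":[0,0,0],"grip":-0.7},{"translation":[0,0,0],"twist":[0,0,0],"grip":-0.7},{"translation":[0,0,0],"twist":[0,0,0],"grip":-0.7},{"translation":[0,0,0],"twist":[0,0,0],"grip":-0.7}]' 30; python3 arc.py | head -2; python3 - <<'E'
from m import *
th=np.radians(7.2); ux=np.array([np.cos(th),np.sin(th)]); uy=np.array([-ux[1],ux[0]]); O=np.array([.5915,.261])
for n in('top','side'):
    im,d=look(n,n+'10'); W=world(n,d); a=(W[...,:2]-O)@ux; b=(W[...,:2]-O)@uy; z=W[...,2]
    k=(a>-.03)&(a<.16)&(abs(b)<.165)&(abs(b)>.07)&(z>.13)&(z<.32)
    s=np.polyfit(z[k],a[k],1); print(n,k.sum(),'angle',180-np.degrees(np.arctan2(1,s[0])),'resid mm',1000*np.std(a[k]-np.polyval(s,z[k])),'a at z=.105',np.polyval(s,.105))
print(robot.close_job())
E
```

```text
t: 20.45
tool_pos: [0.5804, 0.2593, 0.3]
orientation: [3.128, 0.192, -0.017]
force: [-1.8, -1.8, -3.4]
opening: 0.0281
fwd,side,up [127.8   0.3 206.6] ang 60.953881414470246 radius 0.2399630103342901
t 20.45 pos [0.5804 0.2593 0.3   ] q [ 0.34  0.22  1.24 -0.    1.69  1.79] F [-1.8 -1.8 -3.4] op 0.0281
top 827 angle 58.70845512806477 resid mm 2.9932879752076342 a at z=.105 0.11606553782956952
side 421 angle 58.57674784812619 resid mm 3.0882116666143955 a at z=.105 0.11578873472845487
the job is handed in; nothing more can be done
None
```

I moved the yellow cap to the blue dish and handed the job in at about 20 s, with the gripper still holding the garnish box lid about 60° open.

- **Cap:** it came off the bottle cleanly and stands open end down in the middle of the dish. Both cameras put its top about 56 mm above the counter, as expected. Its position matches the dish centre to about 4 mm.
- **Lid angle:** the two ways of measuring it disagreed by about 2°. The arm's position gives 61.0°, while the depth pictures give 58.6–58.7°. I set it so that 60° falls between them.
- **Grip:** the gripper holds the tab at 28 mm with a 30 N grip. The readings I took while raising the lid stayed under about 6 N on the tool.
- **Everything else:** in the last pictures I viewed, just before a final 1° nudge of the lid, both bottles stood where they were and nothing visible had been disturbed. The arm hid part of the left side from the top camera.

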